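# Put the jeweller's bench consumables back in their holders

### The job

Put the four consumables lying about in the middle of the bench back into their own holders: the small jar into the turned wooden base with the smaller well and the big jar into the base with the larger well, so they cannot be knocked over, the round cake of beeswax into the low white dish, and the black charcoal block flat into the steel pan (the spare stock at the far right is not meant). Keep both jars upright all the while, and leave every piece sitting fully down on the floor of its holder, right way up.

Things in the scene. Friction and masses are not known exactly. Their poses are not given: they have to be found in the camera images.
- flux_jar: The small screw jar with an off-white cap, 51 mm in diameter and 56 mm tall, loose, about 0.12 kg, standing upright. Origin at the centre of its underside, z up. The body (below 42 mm) is 50 mm across, the cap 49 mm. Belongs in small_base.
- pickle_jar: The big screw jar with a blue cap, 63 mm in diameter and 74 mm tall, loose, about 0.16 kg, standing upright. Origin at the centre of its underside, z up. The body (below 60 mm) is 62 mm across, the cap 61 mm. Belongs in large_base.
- wax_cake: Round yellow cake of beeswax, 43 mm in diameter, 21 mm thick, edges rounded, loose, about 0.04 kg, lying flat. Origin at the centre of its underside, z up. Belongs in wax_dish.
- charcoal_block: Black charcoal soldering block, 36 mm (its x) by 62 mm (its y) by 28 mm tall, loose, about 0.06 kg, lying flat at any yaw. Origin at the centre of its underside. Belongs in charcoal_pan, lengthwise.
- small_base: Dark turned wooden anti-spill base with the smaller well, fixed: flat round foot 96 mm in diameter (8 mm high), in its middle a flared round well 59 mm across at its floor and 72 mm at its mouth; rim 26 mm above the table (80 mm across outside), floor (cork disc) 10 mm above the table. Origin at the centre of its underside, z up. The big jar does not go down in it.
- large_base: The same with the larger well, fixed: foot 112 mm in diameter, well 72 mm across at its floor and 86 mm at its mouth; rim 30 mm above the table (94 mm across outside), floor 10 mm above the table. Origin at the centre of its underside, z up.
- wax_dish: Low white glazed round dish without a foot, fixed: 72 mm across outside at the rim, rim 11 mm above the table, inside about 54 mm across at the floor and 65 mm at the rim, floor 5 mm above the table. Origin at the centre of its underside, z up.
- charcoal_pan: Rectangular sheet-steel pan with a short flat tab at one end, fixed, at any yaw: 58 mm (its x) by 84 mm (its y) outside, walls 2 mm, rim 13 mm above the table, floor 2 mm above the table; the tab is at the +y end and reaches 73 mm from the origin, its top 12 mm above the table. Origin at the centre of the pan's underside.

How it is judged:
By the outcome, as a careful person would: the job done as asked, in the order asked, and still so for the second after the job is handed in, with the robot touching nothing.
It also fails if it takes over 99 s, if anything falls off the work surface, if the arm or the gripper's body presses on something with over 40 N, if the wrist force passes 120 N, or if a joint passes its speed limit or range.

### The arm

A 6-joint arm with a two-finger parallel gripper is mounted at the origin on a cart in front of the work surface, level with it; the furniture and walls round the work are solid. World frame = base frame: x ahead of the robot, y to its left, z up, the work surface at z = 0. Lengths are in mm, angles in rad, forces in N, time in s.
With the tool pointing down it reaches from about 275 to 875 mm from the base axis. Payload 12.5 kg.
Tool frame: the origin (TCP) lies at the very end of the fingers, on their centre line; the grasp point (between the pads) lies 19 mm behind it (bot.grip_point_offset is the distance from the TCP to the grasp point, in mm); z points along the fingers, y is the line along which they close (so a half turn about z gives the same grasp; the last joint's range is limited). The gripper opens to 85 mm and grips with 20 to 120 N. Pads are 22 mm wide; open, the fingers measure 114 mm over their backs; the gripper's body (76 mm by 85 mm) begins 54 mm behind the grasp point. The pads swing forward as they close: fully open they stand 13 mm farther back than shut.
Start: joints at [1.251, 0.351, 1.652, -0, 1.139, -0.085], TCP at [127.925, 534.901, 231.29] pointing down, gripper open.
Joint ranges: [-2.75, 2.75], [-0.79, 2.1], [0.01, 2.65], [-1.57, 4.71], [0.07, 3.14], [-2.87, 2.87]. Speed limits (rad/s): [2.22, 2.22, 2.79, 3.14, 3.14, 3.14].

### API

Orientations are given as a rotation vector (axis times angle).
In Python, from cell import monitor, optics, hand_in, bot gives the robot as it stands.
- The arm moves only by the tool move_arm, never from a script. Its argument "targets" is a list of rows, each a list of 4 numbers: the shift along the tool's x, y, z scaled (see below), then the turn about the tool's z scaled (see below). In form: [[tx, ty, tz, twist], ...]. A call has 1 to 12 rows; each row is the pose to reach, as a shift and turn from the pose commanded when the call began, along the tool's axes at that moment; what a row does not reach only later rows make up. The controller multiplies each number of a shift by 0.75 m and each number of a turn by 90 degrees. A row lasts 1/10 s, in which the tool goes at most 50 mm and 8.59 degrees, less where a joint would pass 70% of its speed; a pose out of reach is approached as far as the arm can. A call with a number of a shift or a turn outside -1 to 1 is refused whole. A call with a gripper value outside its range is refused whole. "gripper" is the opening, from 0 (shut) to 1 (fully open), set as the call begins (left out, the last holds). The fingers move at their own pace and stop on an object; "force" is the grip in N (left out, the last holds). Time passes only in rows, so rows that repeat a pose let the fingers close. It gives the time, the measured TCP pose, the force, the opening and the grip force at its end, in the units of the state.
- monitor.get_state(): the state, without advancing time (a new reading comes with each control period).
- optics.read_camera(name): name is "side" or "top"; returns (picture, depth): 480x640x3 uint8, red, green, blue; 480x640 float32, mm along the optical axis (not along the pixel's ray), 0 where there is no reading.
- optics.get_calibration(name): a dict with "vfov" (degrees; the focal length in pixels is half the picture's height over the tangent of half this angle, whatever the lens; pixels are square), "cx", "cy" (the principal point, pixels), "rvec" (rotation vector, rad) and "tvec" (3), from world to camera coordinates, as OpenCV has them. Camera axes: x right, y down, z forward; pixel columns grow to the right and rows downward; lengths in mm; the calibration is good to about 2 mm. A picture is of the moment at which its call begins. get_calibration takes no time and is no camera call.
- hand_in(): hands the job in; it is judged then, once.
The state is a dict: "clock": time; "joint_pos": joint angles; "joint_vel": joint speeds; "joint_torque": joint torques, N m; "position": TCP position; "ee_rot": TCP orientation; "ft_force": force on the tool from outside, world axes, zero at the start; "wrist_torque": the same for the moment, N m; "opening": finger opening in mm; "grip_force": force on a finger pad.
Only numpy, scipy, OpenCV 4.12 (cv2) and the standard library are available. Lean on these libraries where they do the work, as an engineer would, in place of code of your own. Each camera call takes 0.05 s, during which the arm holds its last target. There are 200 camera calls.

## Working session

There is one attempt and no reset: what is moved stays moved. The work goes in short steps, Python scripts to look and compute and a tool call to move; the robot and the scene stay as the last step left them, time stands still between calls to the robot, and variables do not carry over. Pictures are saved under pics/ and viewed, at most 16 in all, crops included, and the job is handed in when it is done.

Besides the shell and the picture viewer there is one more tool, called after "Request:" as name(argument=value, ...), one argument or row to a line, values as JSON. move_arm: Moves the arm, as the interface text tells. Its arguments: {"type":"object","properties":{"targets":{"type":"array"},"gripper":{"type":"number"},"force":{"type":"number"}},"required":["targets"]}

```bash
ls; mkdir -p pics; cat > h.py <<'E'
import numpy as np,cv2
from cell import monitor,optics,hand_in,bot
def cam(n):
    c=optics.get_calibration(n);f=240/np.tan(np.radians(c['vfov'])/2)
    return c,f,cv2.Rodrigues(np.array(c['rvec'],float))[0],np.array(c['tvec'],float).ravel()
def ray(n,u,v,z):
    c,f,R,t=cam(n);o=-R.T@t;d=R.T@np.array([(u-c['cx'])/f,(v-c['cy'])/f,1.])
    return o+d*(z-o[2])/d[2]
def cloud(n,depth):
    c,f,R,t=cam(n);v,u=np.mgrid[:480,:640]
    p=np.stack([(u-c['cx'])/f*depth,(v-c['cy'])/f*depth,depth],-1)
    return (p-t)@R
E
python3 - <<'E'
from h import *
for n in('top','side'):
    p,d=optics.read_camera(n);cv2.imwrite(f'pics/{n}0.png',p[:,:,::-1]);np.savez(f'{n}0.npz',p=p,d=d)
    c=optics.get_calibration(n);print(c, ray(n,320,240,0),(d>0).mean())
s=monitor.get_state();print(s)
E
```

```text
pics
{'vfov': 43.256476100735334, 'cx': 326.1061156319709, 'cy': 233.39373207898825, 'rvec': array([ 1.98979682, -2.22014138,  0.25698564]), 'tvec': array([  48.47605791,  525.9691205 , 1214.20517111])} [528.5339692    4.08049001   0.        ] 0.9960579427083334
{'vfov': 57.175195880493376, 'cx': 310.761787967781, 'cy': 236.19886550118812, 'rvec': array([ 2.13295726, -0.33734492,  0.15624867]), 'tvec': array([-496.89381929,  123.98531769,  899.501588  ])} [553.35608133  29.6131886    0.        ] 0.99587890625
{'clock': 0.1, 'joint_pos': array([ 1.25142490e+00,  3.51190056e-01,  1.65236717e+00,  1.00279545e-05,
        1.13911599e+00, -8.45694430e-02]), 'joint_vel': array([-0.00181432, -0.00083439, -0.00221781, -0.0007675 , -0.00103036,
        0.00062104]), 'joint_torque': array([ 2.17613568e-03, -5.06837440e+01, -2.91878235e+01, -7.55263432e-05,
        2.60498789e-03, -4.01889815e-05]), 'position': array([127.81776382, 534.62718204, 230.80535359]), 'ee_rot': array([-3.67959496e-01, -3.11974190e+00,  1.65985940e-03]), 'ft_force': array([ 0.34582085, -0.07339786,  0.0909941 ]), 'wrist_torque': array([-0.00020569, -0.03688639,  0.02949061]), 'grip_force': 0.0, 'opening': 85.44675410637825}
```

View pics/top0.png

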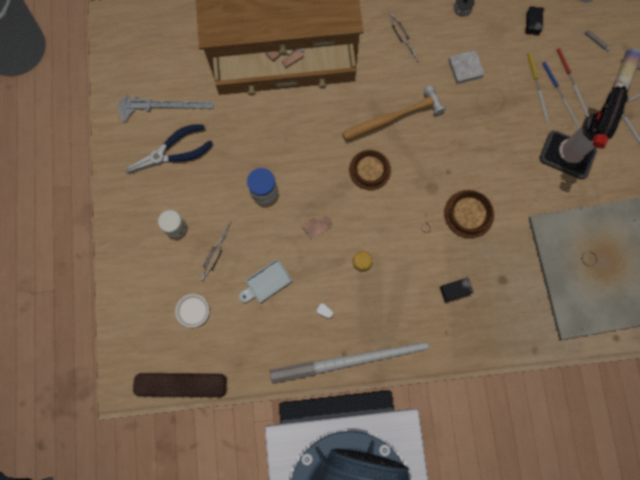

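View pics/side0.png

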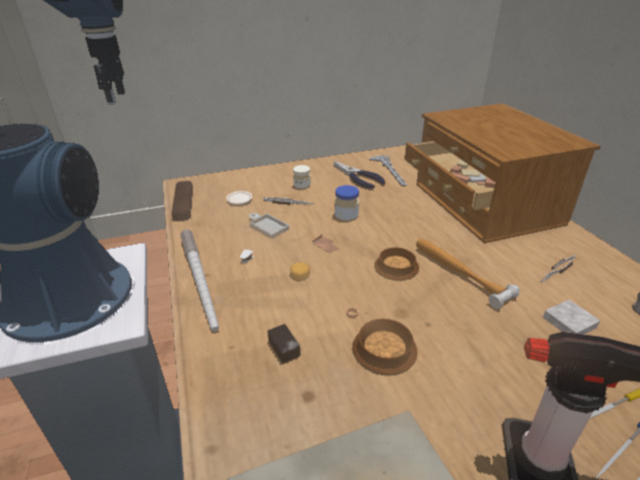

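The top view shows the flux jar (171,222), pickle jar (262,185), small base (370,169), large base (469,213), dish (192,310), pan (268,282, tab at its lower left), wax (362,261) and charcoal (457,290). The side view shows the same things, and the arm is clear of all of them.

```bash
cat > m.py <<'E'
from h import *
D={n:np.load(n+'0.npz') for n in('top','side')}
# name: (top seed, side seed, half win, height of outline plane)
O={'flux':((171,218),(301,171),56),'pickle':((262,182),(347,191),74),'sb':((370,169),(397,262),26),'lb':((469,213),(385,343),30),
'dish':((192,310),(239,198),11),'pan':((268,282),(269,226),13),'wax':((362,261),(300,271),21),'char':((457,290),(284,343),28)}
for k,(a,b,h) in O.items():
    for n,s in(('top',a),('side',b)):
        W=cloud(n,D[n]['d']);p=D[n]['p'];w=40
        u,v=s;sl=np.s_[max(v-w,0):v+w,u-w:u+w]
        q=W[sl].reshape(-1,3);hsv=cv2.cvtColor(p,cv2.COLOR_RGB2HSV)[sl].reshape(-1,3)
        c0=ray(n,u,v,h)
        near=np.hypot(*(q[:,:2]-c0[:2]).T)<60
        flo=near&(abs(q[:,2])<4)
        m=near&(q[:,2]>h-5)&(q[:,2]<h+6)
        g=q[m]
        if len(g)<5: print(k,n,'few',len(g),c0.round(1));continue
        (cx,cy),r=cv2.minEnclosingCircle(g[:,:2].astype(np.float32))
        rc=cv2.minAreaRect(g[:,:2].astype(np.float32))
        print(k,n,len(g),'ray',c0[:2].round(1),'mean',g.mean(0).round(1),'circ',np.round([cx,cy,r],1),'rect',np.round(rc[0],1),np.round(rc[1],1),round(rc[2],1),hsv[m].mean(0).round(),'flz',np.median(q[near][:,2]).round(1))
E
python3 m.py
python3 - <<'E'
import cv2,numpy as np
p=cv2.imread('pics/top0.png')
a=cv2.resize(p[150:330,140:300],None,fx=3,fy=3,interpolation=cv2.INTER_CUBIC)
b=cv2.resize(p[150:330,340:440+60],None,fx=2,fy=3)
b=cv2.resize(p[140:310,340:500],(480,510),interpolation=cv2.INTER_CUBIC)
cv2.imwrite('pics/ca.png',np.clip(a*1.7,0,255));cv2.imwrite('pics/cb.png',np.clip(b*1.7,0,255))
E
```

```text
flux top 364 ray [598.2 314.3] mean [592.8 318.1  55. ] circ [592.8 318.5  25.3] rect [593.5 317.8] [47.  46.7] 86.3 [ 23.  17. 160.] flz 0.1
flux side 116 ray [587.1 300.3] mean [591.2 313.9  54.8] circ [594.6 317.   27.3] rect [590.8 316.4] [47.  50.2] 29.7 [ 21.  18. 206.] flz 0.8
pickle top 548 ray [651.  114.2] mean [654.  116.5  73. ] circ [654.4 116.6  30.4] rect [653.7 116.5] [59.  58.3] 11.8 [112. 143. 122.] flz 1.6
pickle side 235 ray [652.6 111.9] mean [651.2 111.9  73.1] circ [652.7 114.9  31.1] rect [651.6 113. ] [56.1 57.7] 67.6 [114. 123. 162.] flz 18.6
sb top 241 ray [ 671.1 -123. ] mean [ 681.9 -127.2   24.9] circ [ 677.8 -124.9   39.9] rect [ 677.3 -125.6] [77.6 77.6] 35.6 [ 13. 152.  63.] flz 6.1
sb side 230 ray [ 669.5 -139.3] mean [ 679.6 -122.5   24.8] circ [ 677.8 -125.6   41.2] rect [ 676.8 -125. ] [77.7 78.9] 3.1 [ 14. 126. 104.] flz 7.3
lb top 277 ray [ 546.5 -324. ] mean [ 553.5 -335.6   28.9] circ [ 551.6 -331.3   46.9] rect [ 550.9 -331.6] [92.2 90.9] 78.0 [ 13. 149.  63.] flz 8.5
lb side 471 ray [ 545. -342.] mean [ 553.3 -327.6   28.7] circ [ 549.8 -330
[... 646 characters left out ...]
x top 252 ray [468.2 -80.3] mean [470.5 -82.6  20. ] circ [470.1 -82.2  20.8] rect [470.6 -83.1] [39.8 38.3] 73.6 [ 20. 160. 139.] flz -0.6
wax side 191 ray [467.3 -96.6] mean [468.4 -86.4  20. ] circ [469.  -84.6  20.8] rect [468.5 -86.1] [37.9 39. ] 55.8 [ 18. 140. 192.] flz -0.1
char top 456 ray [ 383.2 -271.9] mean [ 385.9 -273.1   27.3] circ [ 385.6 -272.6   34.1] rect [ 385.9 -273.3] [35.9 62.3] 10.7 [86. 26. 46.] flz -0.2
char side 588 ray [ 383.9 -286.5] mean [ 384.4 -277.1   27.6] circ [ 384.6 -274.    34.4] rect [ 384.6 -274. ] [35.9 63.8] 10.6 [12. 51. 81.] flz 0.1[ WARN:0@0.041] global loadsave.cpp:1063 imwrite_ Unsupported depth image for selected encoder is fallbacked to CV_8U.
```

View pics/ca.png

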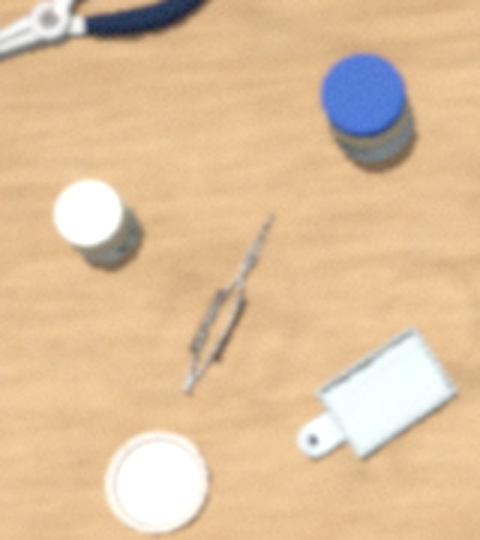

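View pics/cb.png

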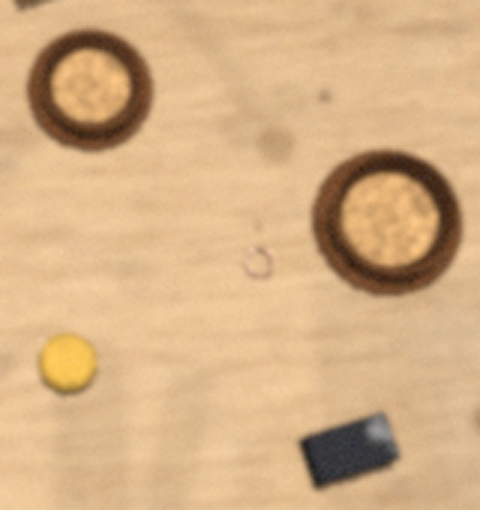

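The crops confirm the segmentation. In `ca` the pan tab is at (318,437), pointing lower left, and in `cb` both wells are empty. Next I measure the pan body without its tab and write the move calculator.

```bash
cat >> h.py <<'E'
from scipy.spatial.transform import Rotation as Rn
def mv(x,y,z,ang=None,s=None):
    s=s or monitor.get_state();R=Rn.from_rotvec(s['ee_rot']).as_matrix()
    d=R.T@(np.array([x,y,z])-s['position'])
    tw=0;a0=np.degrees(np.arctan2(R[1,1],R[0,1]))
    if ang is not None: tw=-((ang-a0+90)%180-90)   # tool z down
    print('yang',a0.round(1),'shift/750',(d/750).round(4),'twist/90',round(tw/90,4),'dist',np.linalg.norm(d).round(),'tilt',np.degrees(np.arccos(-R[2,2])).round(2),'J6',s['joint_pos'][5].round(2),'t',round(s['clock'],1))
E
python3 - <<'E'
from h import *
print([(a,getattr(bot,a)) for a in dir(bot) if a[0]!='_'])
for n in('top','side'):
    D=np.load(n+'0.npz');q=cloud(n,D['d']).reshape(-1,3)
    q=q[(np.hypot(q[:,0]-446,q[:,1]-125)<85)]
    for th in(27.5,28.5):
        a=np.radians(th);X=np.array([np.cos(a),np.sin(a)]);Y=np.array([-X[1],X[0]])
        r=q[(q[:,2]>8)&(q[:,2]<18)];x=(r[:,:2]-[446,125])@X;y=(r[:,:2]-[446,125])@Y
        body=y<42
        print(n,th,'x',np.percentile(x[body],[1,5,95,99]).round(1),'y',y.min().round(1),y.max().round(1),np.histogram(y,np.arange(-56,84,4))[0])
    r=q[(q[:,2]>8)&(q[:,2]<18)]
    for sgn in(1,-1):
        x=(r[:,:2]-[446,125])@X;y=(r[:,:2]-[446,125])@Y
        m=(x*sgn>20)&(abs(y)<30);print('wall fit',sgn,np.polyfit(y[m],x[m],1).round(3),m.sum())
mv(592.8,317.6,130)
E
```

```text
[('PlanningError', <class 'cell.PlanningError'>), ('grip_point_offset', 18.700000000000003)]
top 27.5 x [-26.3 -25.8  32.   32.7] y -45.9 69.4 [ 0  0 22 15  3  7  3  5  4  6  5  5  5  7  4  3  5  5  6  5  5  5  3 39
 18 18 18 20 20 16 11  3  0  0]
top 28.5 x [-26.4 -25.6  31.7  32.6] y -46.1 69.3 [ 0  0 24 12  4  7  4  4  4  5  6  6  4  8  2  4  6  4  6  5  5  6  2 40
 16 19 18 21 19 16 11  3  0  0]
wall fit 1 [-1.0000e-02  3.0879e+01] 36
wall fit -1 [ 3.0000e-03 -2.4745e+01] 34
side 27.5 x [-28.4 -27.8  30.7  32.2] y -47.5 70.5 [ 0  0 31 15  3  6  3  7  5  4  8  4  3  6  5  5  4  5  3  3  7  4  5 35
  9  7 11  5  8  5  8  2  0  0]
side 28.5 x [-28.3 -27.6  30.7  32. ] y -47.7 70.5 [ 0  0 34 12  3  5  5  7  5  3  9  3  3  6  4  6  4  5  3  4  6  4  8 31
 10  6 12  5  8  5  8  2  0  0]
wall fit 1 [8.0000e-03 2.9464e+01] 36
wall fit -1 [-3.0000e-03 -2.6589e+01] 37
yang 76.5 shift/750 [-0.6703 -0.137   0.1345] twist/90 0.0 dist 523.0 tilt 0.06 J6 -0.08 t 0.1
```

Request:
move_arm(
  targets=[
    [-0.67,-0.137,0.135,0],
    [-0.67,-0.137,0.135,0],
    [-0.67,-0.137,0.135,0],
    [-0.67,-0.137,0.135,0],
    [-0.67,-0.137,0.135,0],
    [-0.67,-0.137,0.135,0],
    [-0.67,-0.137,0.135,0],
    [-0.67,-0.137,0.135,0],
    [-0.67,-0.137,0.135,0],
    [-0.67,-0.137,0.135,0],
    [-0.67,-0.137,0.135,0],
    [-0.67,-0.137,0.135,0],
  ],
  gripper=1,
  force=30,
)

```text
clock: 1.3
position: [594.6, 315.9, 128.4]
ee_rot: [-0.373, -3.118, 0.002]
ft_force: [-0.9, 0.5, 0.5]
opening: 85.7
grip_force: 0.0
```

```bash
python3 -c "
from h import *
mv(592.8,317.6,22)"
```

```text
yang 76.4 shift/750 [0.0027 0.0018 0.1419] twist/90 0.0 dist 106.0 tilt 0.09 J6 -0.91 t 1.3
```

Request:
move_arm(
  targets=[
    [0.003,0.002,0.03,0],
    [0.003,0.002,0.07,0],
    [0.003,0.002,0.1,0],
    [0.003,0.002,0.125,0],
    [0.003,0.002,0.142,0],
    [0.003,0.002,0.142,0],
    [0.003,0.002,0.142,0],
  ],
)

```text
clock: 2.0
position: [590.9, 320.5, 24.2]
ee_rot: [0.367, 3.12, 0.0]
ft_force: [0.3, -0.0, -0.3]
opening: 85.4
grip_force: 0.0
```

```bash
python3 - <<'E'
from h import *
p,d=optics.read_camera('side');cv2.imwrite('pics/s1.png',cv2.resize(p[90:230,220:400],None,fx=4,fy=4,interpolation=cv2.INTER_CUBIC)[:,:,::-1])
mv(592.8,317.6,22)
E
```

```text
yang 76.6 shift/750 [-0.0029 -0.0033  0.0036] twist/90 0.0 dist 4.0 tilt 0.08 J6 -0.91 t 2.0
```

View pics/s1.png

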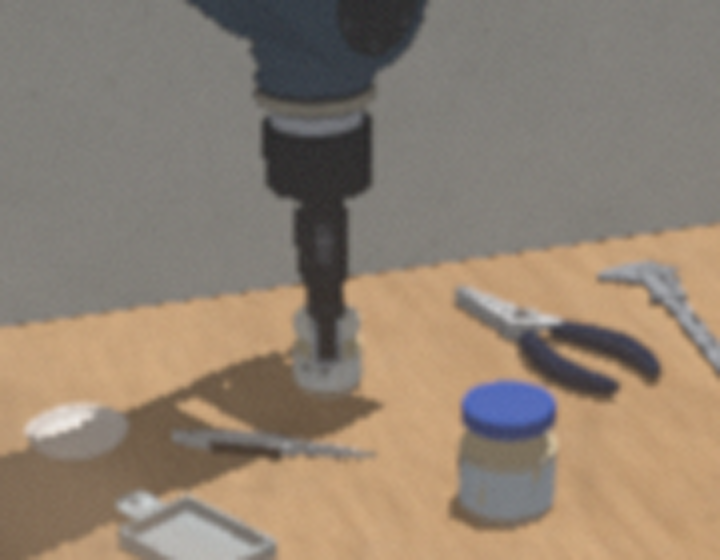

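The side view shows the open fingers either side of the flux jar, with the tip at (325,358) partway down the jar and about 11 mm to spare each side. I'll centre and close.

Request:
move_arm(
  targets=[
    [-0.003,-0.003,0.003,0],
    [-0.003,-0.003,0.003,0],
    [-0.003,-0.003,0.003,0],
    [-0.003,-0.003,0.003,0],
    [-0.003,-0.003,0.003,0],
    [-0.003,-0.003,0.003,0],
    [-0.003,-0.003,0.003,0],
    [-0.003,-0.003,0.003,0],
  ],
  gripper=0,
  force=30,
)

```text
clock: 2.85
position: [592.9, 317.3, 21.9]
ee_rot: [0.368, 3.119, 0.0]
ft_force: [-0.6, -1.3, 5.9]
opening: 49.4
grip_force: 31.3
```

```bash
python3 -c "
from h import *
mv(592.8,317.6,22);mv(592.8,317.6,110);mv(677.5,-125.3,110)"
```

```text
yang 76.5 shift/750 [ 0.0003  0.0003 -0.0001] twist/90 0.0 dist 0.0 tilt 0.05 J6 -0.91 t 2.9
yang 76.5 shift/750 [ 0.0002  0.0003 -0.1174] twist/90 0.0 dist 88.0 tilt 0.05 J6 -0.91 t 2.9
yang 76.5 shift/750 [-0.2471 -0.5477 -0.1174] twist/90 0.0 dist 459.0 tilt 0.05 J6 -0.91 t 2.9
```

Request:
move_arm(
  targets=[
    [0,0,-0.015,0],
    [0,0,-0.04,0],
    [0,0,-0.075,0],
    [0,0,-0.11,0],
    [-0.01,-0.022,-0.145,0],
    [-0.027,-0.06,-0.16,0],
    [-0.045,-0.1,-0.16,0],
    [-0.063,-0.14,-0.16,0],
    [-0.081,-0.18,-0.16,0],
    [-0.099,-0.22,-0.16,0],
    [-0.117,-0.26,-0.16,0],
    [-0.135,-0.3,-0.16,0],
  ],
)

```text
clock: 4.05
position: [638.6, 73.7, 141.8]
ee_rot: [-0.368, -3.12, -0.0]
ft_force: [0.9, 0.5, -1.3]
opening: 49.4
grip_force: 31.4
```

```bash
python3 -c "
from h import *
mv(677.5,-125.3,110)"
```

```text
yang 76.5 shift/750 [-0.1121 -0.246   0.0423] twist/90 0.0 dist 205.0 tilt 0.01 J6 -1.29 t 4.0
```

Request:
move_arm(
  targets=[
    [-0.018,-0.04,0,0],
    [-0.036,-0.08,0,0],
    [-0.054,-0.12,0,0],
    [-0.072,-0.16,0,0],
    [-0.09,-0.198,0.01,0],
    [-0.103,-0.227,0.025,0],
    [-0.112,-0.247,0.042,0],
    [-0.112,-0.247,0.06,0],
    [-0.112,-0.247,0.08,0],
    [-0.112,-0.247,0.08,0],
    [-0.112,-0.247,0.08,0],
    [-0.112,-0.247,0.08,0],
  ],
)

```text
clock: 5.25
position: [677.7, -124.1, 82.1]
ee_rot: [0.366, 3.119, -0.0]
ft_force: [1.0, -1.1, -2.1]
opening: 49.2
grip_force: 31.4
```

```bash
python3 - <<'E'
from h import *
mv(677.5,-125.3,33)
p,d=optics.read_camera('side');cv2.imwrite('pics/s2.png',cv2.resize(p[140:300,310:490],None,fx=3,fy=3,interpolation=cv2.INTER_CUBIC)[:,:,::-1])
E
```

```text
yang 76.6 shift/750 [ 0.     -0.0016  0.0655] twist/90 0.0 dist 49.0 tilt 0.07 J6 -1.59 t 5.2
```

View pics/s2.png

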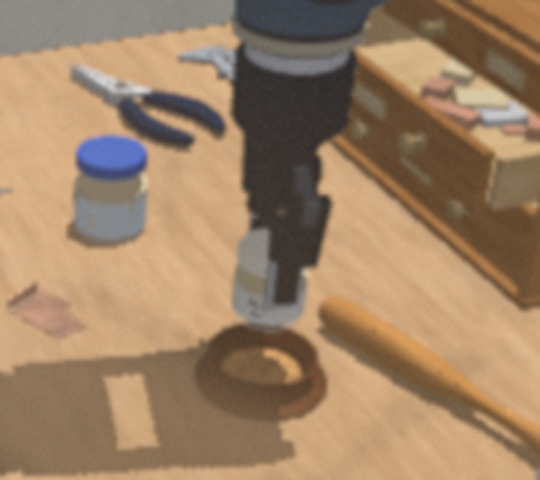

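The flux jar hangs upright over the small base; its underside is at (268,320) and the well centre at (262,362). I'll lower it.

Request:
move_arm(
  targets=[
    [0,-0.001,0.015,0],
    [0,-0.001,0.03,0],
    [0,-0.001,0.045,0],
    [0,-0.001,0.056,0],
    [0,-0.001,0.062,0],
    [0,-0.001,0.065,0],
    [0,-0.001,0.066,0],
    [0,-0.001,0.066,0],
    [0,-0.001,0.066,0],
  ],
)

```text
clock: 6.2
position: [677.3, -125.6, 32.0]
ee_rot: [0.368, 3.119, -0.0]
ft_force: [-0.2, -0.6, -1.3]
opening: 49.3
grip_force: 31.6
```

```bash
python3 - <<'E'
from h import *
mv(677.5,-125.3,32)
print(monitor.get_state()['ft_force'])
E
```

```text
yang 76.5 shift/750 [-0.0002  0.0004  0.0001] twist/90 0.0 dist 0.0 tilt 0.04 J6 -1.59 t 6.2
[-0.16308651 -0.56517668 -1.33444191]
```

Request:
move_arm(
  targets=[
    [0,0,0.001,0],
    [0,0,0.001,0],
    [0,0,0.001,0],
    [0,0,0.001,0],
    [0,0,-0.01,0],
    [0,0,-0.04,0],
    [0,0,-0.08,0],
    [0,0,-0.13,0],
    [0,0,-0.16,0],
    [0,0,-0.16,0],
    [0,0,-0.16,0],
  ],
  gripper=1,
)

```text
clock: 7.3
position: [677.1, -125.5, 152.1]
ee_rot: [0.368, 3.119, -0.0]
ft_force: [0.5, -0.7, 0.3]
opening: 85.6
grip_force: 0.0
```

```bash
python3 - <<'E'
from h import *
mv(653.3,116,155);mv(653.3,116,36)
E
```

```text
yang 76.5 shift/750 [ 0.1057  0.3057 -0.0039] twist/90 0.0 dist 243.0 tilt 0.03 J6 -1.59 t 7.3
yang 76.5 shift/750 [0.1058 0.3057 0.1547] twist/90 0.0 dist 269.0 tilt 0.03 J6 -1.59 t 7.3
```

Request:
move_arm(
  targets=[
    [0.106,0.306,0,0],
    [0.106,0.306,0,0],
    [0.106,0.306,0,0],
    [0.106,0.306,0,0],
    [0.106,0.306,0,0],
    [0.106,0.306,0.02,0],
    [0.106,0.306,0.04,0],
    [0.106,0.306,0.04,0],
    [0.106,0.306,0.04,0],
    [0.106,0.306,0.04,0],
  ],
)

```text
clock: 8.3
position: [653.6, 115.1, 122.1]
ee_rot: [0.37, 3.119, 0.0]
ft_force: [0.3, 0.7, 0.2]
opening: 85.6
grip_force: 0.0
```

```bash
python3 - <<'E'
from h import *
mv(653.3,116,36)
p,d=optics.read_camera('side')
cv2.imwrite('pics/s3.png',cv2.resize(p[130:300,310:490],None,fx=3,fy=3,interpolation=cv2.INTER_CUBIC)[:,:,::-1])
W=cloud('side',d).reshape(-1,3);m=(np.hypot(W[:,0]-677,W[:,1]+125)<24)&(W[:,2]>50)&(W[:,2]<80);g=W[m]
print(m.sum(),g.mean(0),np.percentile(g[:,2],[5,50,95]),cv2.minEnclosingCircle(g[g[:,2]>62][:,:2].astype(np.float32)))
E
```

```text
yang 76.5 shift/750 [0.0007 0.0011 0.1147] twist/90 0.0 dist 86.0 tilt 0.02 J6 -1.23 t 8.3
278 [ 675.35224081 -129.14650904   64.2684046 ] [56.44732684 65.27374735 66.90255914] ((676.6210327148438, -125.66593170166016), 23.651527404785156)
```

View pics/s3.png

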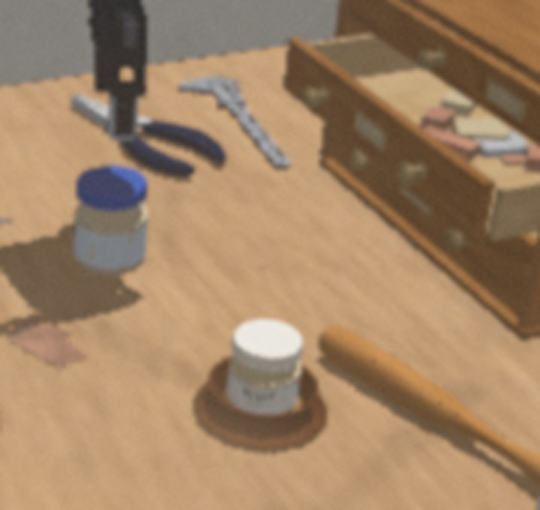

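The flux jar stands upright in the small base (cap at 266,340, top 66 mm above the table, as it should be). The gripper is over the pickle jar (112,190), so I'll go down.

Request:
move_arm(
  targets=[
    [0,0.001,0.03,0],
    [0,0.001,0.06,0],
    [0,0.001,0.085,0],
    [0,0.001,0.105,0],
    [0,0.001,0.115,0],
    [0,0.001,0.115,0],
    [0,0.001,0.115,0],
    [0,0.001,0.115,0],
  ],
)

```text
clock: 9.15
position: [653.9, 117.0, 36.6]
ee_rot: [0.368, 3.118, 0.001]
ft_force: [-0.7, -0.3, -0.9]
opening: 85.4
grip_force: 0.0
```

Request:
move_arm(
  targets=[
    [0,0,0,0],
    [0,0,0,0],
    [0,0,0,0],
    [0,0,0,0],
    [0,0,0,0],
    [0,0,0,0],
    [0,0,0,0],
    [0,0,0,0],
  ],
  gripper=0,
  force=30,
)

```text
clock: 9.95
position: [653.7, 117.0, 36.3]
ee_rot: [0.368, 3.119, 0.0]
ft_force: [-2.4, 0.1, 5.9]
opening: 60.9
grip_force: 32.5
```

```bash
python3 - <<'E'
from h import *
mv(653.3,116,36);mv(550.8,-331.2,36)
E
```

```text
yang 76.5 shift/750 [ 0.0002 -0.0014  0.0004] twist/90 0.0 dist 1.0 tilt 0.05 J6 -1.23 t 9.9
yang 76.5 shift/750 [-5.600e-03 -6.131e-01  2.000e-04] twist/90 0.0 dist 460.0 tilt 0.05 J6 -1.23 t 9.9
```

Request:
move_arm(
  targets=[
    [0,0,-0.015,0],
    [0,0,-0.04,0],
    [0,0,-0.075,0],
    [0,0,-0.11,0],
    [0,-0.02,-0.14,0],
    [0,-0.05,-0.16,0],
    [0,-0.09,-0.16,0],
    [-0.001,-0.13,-0.16,0],
    [-0.002,-0.17,-0.16,0],
    [-0.003,-0.21,-0.16,0],
    [-0.003,-0.25,-0.16,0],
    [-0.003,-0.29,-0.16,0],
  ],
)

```text
clock: 11.15
position: [604.5, -96.2, 156.1]
ee_rot: [0.368, 3.12, -0.0]
ft_force: [0.8, 0.4, -1.2]
opening: 61.4
grip_force: 33.2
```

Request:
move_arm(
  targets=[
    [0,-0.04,0,0],
    [0,-0.08,0,0],
    [-0.001,-0.12,0,0],
    [-0.001,-0.16,0,0],
    [-0.002,-0.2,0,0],
    [-0.002,-0.24,0.01,0],
    [-0.003,-0.28,0.03,0],
    [-0.003,-0.31,0.05,0],
    [-0.003,-0.323,0.075,0],
    [-0.003,-0.323,0.09,0],
    [-0.003,-0.323,0.09,0],
    [-0.003,-0.323,0.09,0],
  ],
)

```text
clock: 12.35
position: [551.3, -330.2, 88.3]
ee_rot: [-0.366, -3.12, -0.0]
ft_force: [0.3, -0.1, -1.8]
opening: 61.1
grip_force: 33.2
```

```bash
python3 - <<'E'
from h import *
optics.read_camera('top')
mv(550.8,-331.2,46)
E
```

```text
yang 76.6 shift/750 [ 0.0007 -0.0012  0.057 ] twist/90 0.0 dist 43.0 tilt 0.05 J6 -1.95 t 12.4
```

Request:
move_arm(
  targets=[
    [0,-0.001,0.015,0],
    [0,-0.001,0.03,0],
    [0,-0.001,0.042,0],
    [0,-0.001,0.05,0],
    [0,-0.001,0.055,0],
    [0,-0.001,0.057,0],
    [0,-0.001,0.057,0],
    [0,-0.001,0.057,0],
  ],
)

```text
clock: 13.2
position: [550.5, -331.8, 46.4]
ee_rot: [-0.368, -3.119, -0.001]
ft_force: [-6.1, 4.7, 11.6]
opening: 61.2
grip_force: 34.5
```

Request:
move_arm(
  targets=[
    [0,0,0,0],
    [0,0,0,0],
    [0,0,0,0],
    [0,0,0,0],
    [0,0,-0.01,0],
    [0,0,-0.04,0],
    [0,0,-0.08,0],
    [0,0,-0.13,0],
    [0,0,-0.16,0],
    [0,0,-0.16,0],
    [0,0,-0.16,0],
  ],
  gripper=1,
)

```text
clock: 14.3
position: [550.5, -331.9, 165.5]
ee_rot: [0.368, 3.12, -0.0]
ft_force: [-0.6, -0.0, -0.5]
opening: 85.4
grip_force: 0.0
```

```bash
python3 - <<'E'
from h import *
mv(469.6,-83.6,100)
p,d=optics.read_camera('side')
cv2.imwrite('pics/s4.png',cv2.resize(p[220:400,280:480],None,fx=3,fy=3,interpolation=cv2.INTER_CUBIC)[:,:,::-1])
W=cloud('side',d).reshape(-1,3);m=(np.hypot(W[:,0]-551,W[:,1]+331)<40)&(W[:,2]>76)&(W[:,2]<95);g=W[m]
print(m.sum(),g.mean(0),np.percentile(g[:,2],[5,50,95]),cv2.minEnclosingCircle(g[:,:2].astype(np.float32)))
A=np.c_[g[:,:2]-g[:,:2].mean(0),np.ones(len(g))][g[:,2]>80];print(np.linalg.lstsq(A,g[g[:,2]>80][:,2],rcond=None)[0])
E
```

```text
yang 76.5 shift/750 [0.182  0.2969 0.0872] twist/90 0.0 dist 269.0 tilt 0.03 J6 -1.95 t 14.3
848 [ 548.76845867 -335.41239281   83.03643972] [78.50830509 83.48272689 84.90597379] ((549.9339599609375, -332.0215148925781), 30.70329475402832)
[6.07924806e-03 8.09713152e-03 8.34765288e+01]
```

View pics/s4.png

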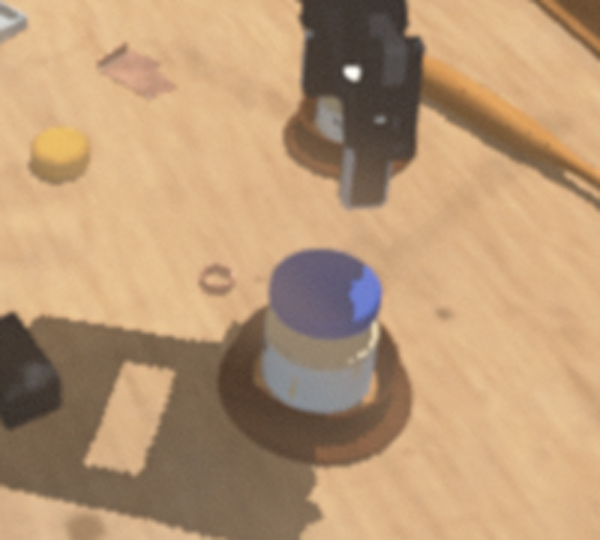

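The pickle jar sits level in the large base (cap at 322,290, top about 84 mm above the table). Now the wax.

Request:
move_arm(
  targets=[
    [0.182,0.297,0.087,0],
    [0.182,0.297,0.087,0],
    [0.182,0.297,0.087,0],
    [0.182,0.297,0.087,0],
    [0.182,0.297,0.087,0],
    [0.182,0.297,0.087,0],
    [0.182,0.297,0.12,0],
    [0.182,0.297,0.15,0],
    [0.182,0.297,0.18,0],
    [0.182,0.297,0.18,0],
    [0.182,0.297,0.18,0],
    [0.182,0.297,0.18,0],
  ],
)

```text
clock: 15.55
position: [470.0, -83.7, 31.0]
ee_rot: [0.368, 3.119, -0.0]
ft_force: [-0.2, -0.3, -0.2]
opening: 85.5
grip_force: 0.0
```

```bash
python3 - <<'E'
from h import *
mv(469.6,-83.6,7.5)
E
```

```text
yang 76.5 shift/750 [0.0005 0.     0.0313] twist/90 0.0 dist 23.0 tilt 0.04 J6 -1.61 t 15.6
```

Request:
move_arm(
  targets=[
    [0,0,0.012,0],
    [0,0,0.022,0],
    [0,0,0.03,0],
    [0,0,0.031,0],
    [0,0,0.031,0],
  ],
)

```text
clock: 16.05
position: [469.5, -83.5, 6.8]
ee_rot: [-0.368, -3.119, -0.0]
ft_force: [0.2, 0.4, 0.9]
opening: 85.4
grip_force: 0.0
```

Request:
move_arm(
  targets=[
    [0,0,0,0],
    [0,0,0,0],
    [0,0,0,0],
    [0,0,0,0],
    [0,0,0,0],
    [0,0,0,0],
    [0,0,0,0],
    [0,0,0,0],
    [0,0,0,0],
    [0,0,0,0],
  ],
  gripper=0,
  force=20,
)

```text
clock: 17.05
position: [469.8, -83.6, 7.4]
ee_rot: [0.368, 3.12, -0.0]
ft_force: [-1.2, -0.9, 5.3]
opening: 40.4
grip_force: 19.8
```

Request:
move_arm(
  targets=[
    [0,0,-0.01,0],
    [0,0,-0.025,0],
    [0,0,-0.045,0],
    [0,0,-0.07,0],
    [0,0,-0.095,0],
    [0,0,-0.11,0],
    [0,0,-0.11,0],
    [0,0,-0.11,0],
  ],
)

```text
clock: 17.85
position: [469.5, -83.5, 89.4]
ee_rot: [0.368, 3.12, -0.0]
ft_force: [-0.3, 0.1, -0.6]
opening: 39.9
grip_force: 20.3
```

```bash
python3 - <<'E'
from h import *
mv(402.6,290.5,90)
p,d=optics.read_camera('side')
cv2.imwrite('pics/s5.png',cv2.resize(p[170:290,240:380],None,fx=4,fy=4,interpolation=cv2.INTER_CUBIC)[:,:,::-1])
E
```

```text
yang 76.5 shift/750 [ 0.2028  0.4643 -0.0008] twist/90 0.0 dist 380.0 tilt 0.0 J6 -1.61 t 17.9
```

View pics/s5.png

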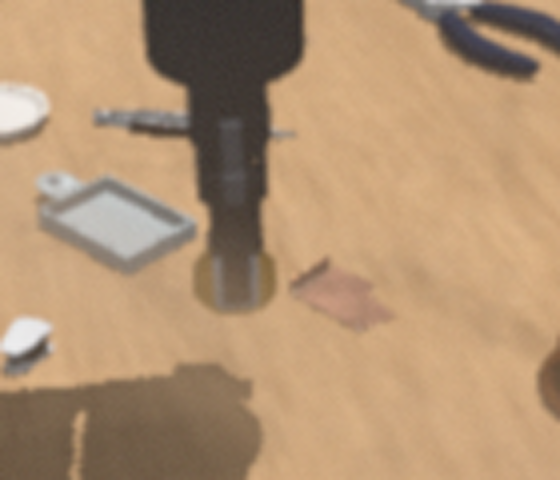

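The wax is held level at (234,280) between the fingers. Carry it to the dish.

Request:
move_arm(
  targets=[
    [0.01,0.022,0,0],
    [0.027,0.062,0,0],
    [0.046,0.106,0,0],
    [0.066,0.15,0,0],
    [0.086,0.196,0,0],
    [0.106,0.242,0,0],
    [0.126,0.288,0,0],
    [0.146,0.334,0,0],
    [0.166,0.38,0,0],
    [0.184,0.42,0,0],
    [0.196,0.45,0,0],
    [0.203,0.464,0,0],
  ],
)

```text
clock: 19.1
position: [401.8, 291.7, 88.7]
ee_rot: [-0.365, -3.119, 0.001]
ft_force: [0.0, -0.2, -0.4]
opening: 40.0
grip_force: 20.3
```

Request:
move_arm(
  targets=[
    [0,0,0.02,0],
    [0,0,0.04,0],
    [0,0,0.06,0],
    [0,0,0.07,0],
    [0,0,0.07,0],
    [0,0,0.07,0],
    [0,0,0.07,0],
  ],
)

```text
clock: 19.8
position: [402.9, 290.4, 37.6]
ee_rot: [0.368, 3.119, 0.001]
ft_force: [0.3, 0.4, -0.7]
opening: 40.1
grip_force: 20.3
```

```bash
python3 - <<'E'
from h import *
optics.read_camera('top')
mv(402.6,290.5,12.8)
E
```

```text
yang 76.5 shift/750 [ 0.0005 -0.      0.0331] twist/90 0.0 dist 25.0 tilt 0.06 J6 -0.81 t 19.9
```

Request:
move_arm(
  targets=[
    [0,0,0.012,0],
    [0,0,0.022,0],
    [0,0,0.029,0],
    [0,0,0.032,0],
    [0,0,0.033,0],
    [0,0,0.033,0],
    [0,0,0.033,0],
  ],
)

```text
clock: 20.55
position: [402.2, 290.1, 12.4]
ee_rot: [-0.368, -3.119, 0.001]
ft_force: [-2.8, -0.7, 6.6]
opening: 40.3
grip_force: 21.3
```

Request:
move_arm(
  targets=[
    [0,0,0,0],
    [0,0,0,0],
    [0,0,0,0],
    [0,0,0,0],
    [0,0,0,0],
    [0,0,-0.01,0],
    [0,0,-0.04,0],
    [0,0,-0.08,0],
    [0,0,-0.12,0],
    [0,0,-0.12,0],
    [0,0,-0.12,0],
  ],
  gripper=1,
)

```text
clock: 21.65
position: [402.7, 290.4, 102.9]
ee_rot: [0.368, 3.119, 0.001]
ft_force: [1.0, 0.4, -0.8]
opening: 85.6
grip_force: 0.0
```

```bash
python3 - <<'E'
from h import *
mv(385.0,-273.6,100,10.7)
p,d=optics.read_camera('side')
cv2.imwrite('pics/s6.png',cv2.resize(p[120:260,180:340],None,fx=4,fy=4,interpolation=cv2.INTER_CUBIC)[:,:,::-1])
W=cloud('side',d).reshape(-1,3);g=W[(np.hypot(W[:,0]-402.6,W[:,1]-290.5)<36)&(W[:,2]>18)&(W[:,2]<40)]
print(len(g),np.percentile(g[:,2],[5,50,95]),cv2.minEnclosingCircle(g[:,:2].astype(np.float32)))
E
```

```text
yang 76.5 shift/750 [-0.1519 -0.7369  0.0033] twist/90 0.7317 dist 564.0 tilt 0.08 J6 -0.81 t 21.6
110 [18.83557891 24.47011945 26.91998345] ((401.62890625, 285.7745361328125), 20.957788467407227)
```

View pics/s6.png

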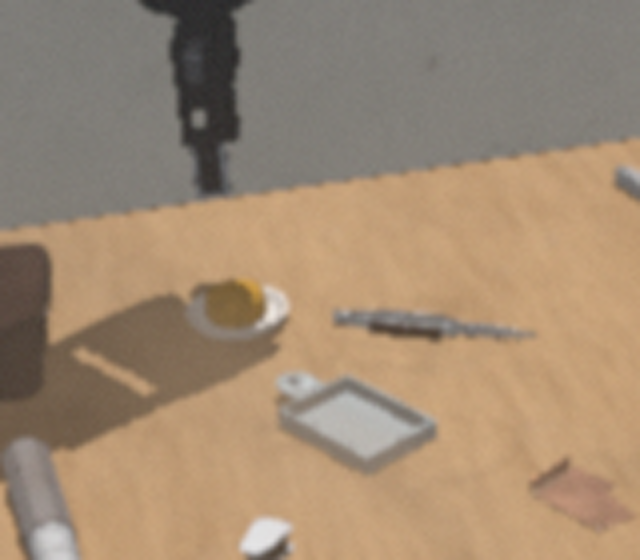

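The wax lies in the dish at (232,303), in the gripper's shadow; I'll check it properly once the arm is away. On to the charcoal.

Request:
move_arm(
  targets=[
    [-0.152,-0.737,0.003,0.732],
    [-0.152,-0.737,0.003,0.732],
    [-0.152,-0.737,0.003,0.732],
    [-0.152,-0.737,0.003,0.732],
    [-0.152,-0.737,0.003,0.732],
    [-0.152,-0.737,0.003,0.732],
    [-0.152,-0.737,0.003,0.732],
    [-0.152,-0.737,0.003,0.732],
    [-0.152,-0.737,0.003,0.732],
    [-0.152,-0.737,0.003,0.732],
    [-0.152,-0.737,0.003,0.732],
    [-0.152,-0.737,0.003,0.732],
  ],
)

```text
clock: 22.9
position: [384.2, -277.5, 99.2]
ee_rot: [-2.009, -2.415, 0.0]
ft_force: [-1.1, 0.5, 0.4]
opening: 85.3
grip_force: 0.0
```

Request:
move_arm(
  targets=[
    [0,0,0,0],
    [0,0,0,0],
    [0,0,0,0],
    [0,0,0,0],
    [0,0,0,0],
  ],
)

```text
clock: 23.4
position: [385.0, -273.0, 100.1]
ee_rot: [-2.004, -2.419, -0.0]
ft_force: [-0.0, 0.4, -0.1]
opening: 85.4
grip_force: 0.0
```

```bash
python3 - <<'E'
from h import *
mv(385.0,-273.6,11,10.7)
for n in('side','top'):
    p,d=optics.read_camera(n)
    W=cloud(n,d).reshape(-1,3);g=W[(np.hypot(W[:,0]-402.6,W[:,1]-290.5)<33)&(W[:,2]>18)&(W[:,2]<40)]
    c,r=cv2.minEnclosingCircle(g[:,:2].astype(np.float32));t=g[np.hypot(*(g[:,:2]-c).T)<16]
    print(n,len(g),np.percentile(g[:,2],[5,50,95]),c,r,np.linalg.lstsq(np.c_[t[:,:2]-t[:,:2].mean(0),np.ones(len(t))],t[:,2],rcond=None)[0].round(3))
    if n=='top': cv2.imwrite('pics/t6.png',np.clip(cv2.resize(p[260:360,140:240],None,fx=5,fy=5,interpolation=cv2.INTER_CUBIC)[:,:,::-1]*1.,0,255).astype(np.uint8))
E
```

```text
yang 10.7 shift/750 [-0.0008 -0.0002  0.1188] twist/90 0.0004 dist 89.0 tilt 0.01 J6 -0.9 t 23.4Traceback (most recent call last):
  File "<stdin>", line 7, in <module>
    return _quantile_unchecked(
        a, q, axis, out, overwrite_input, method, keepdims, weights)
    return _ureduce(a,
                    func=_quantile_ureduce_func,
    ...<5 lines>...
                    overwrite_input=overwrite_input,
                    method=method)
    r = func(a, **kwargs)
    result = _quantile(arr,
                       quantiles=q,
    ...<2 lines>...
                       out=out,
                       weights=wgt)
    slices_having_nans = np.isnan(arr[-1, ...])
                                  ~~~^^^^^^^^^
IndexError: index -1 is out of bounds for axis 0 with size 0
```

```bash
cat > w.py <<'E'
from h import *
n='top';p,d=optics.read_camera(n)
W=cloud(n,d).reshape(-1,3);g=W[(np.hypot(W[:,0]-402.6,W[:,1]-290.5)<33)&(W[:,2]>18)&(W[:,2]<40)]
c,r=cv2.minEnclosingCircle(g[:,:2].astype(np.float32));t=g[np.hypot(*(g[:,:2]-c).T)<16]
print(n,len(g),np.percentile(g[:,2],[5,50,95]),c,r,np.linalg.lstsq(np.c_[t[:,:2]-t[:,:2].mean(0),np.ones(len(t))],t[:,2],rcond=None)[0].round(3))
cv2.imwrite('pics/t6.png',cv2.resize(p[260:360,140:240],None,fx=5,fy=5,interpolation=cv2.INTER_CUBIC)[:,:,::-1])
E
python3 w.py
```

```text
top 309 [19.65003184 24.30787464 28.29173361] (402.4461364746094, 290.0904235839844) 21.549882888793945 [ 3.0000e-03 -5.9000e-02  2.4955e+01]
```

View pics/t6.png

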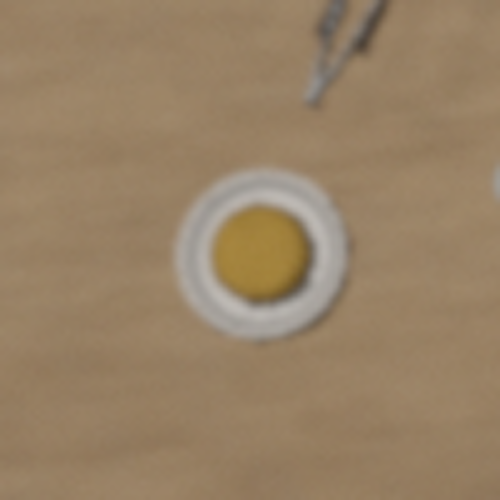

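The wax is centred at (260,252) in the dish, top 25 mm above the table, flat. Now grip the charcoal block.

Request:
move_arm(
  targets=[
    [-0.001,0,0.03,0],
    [-0.001,0,0.06,0],
    [-0.001,0,0.085,0],
    [-0.001,0,0.105,0],
    [-0.001,0,0.117,0],
    [-0.001,0,0.117,0],
    [-0.001,0,0.117,0],
    [-0.001,0,0.117,0],
  ],
)

```text
clock: 24.3
position: [385.3, -274.8, 13.0]
ee_rot: [2.004, 2.417, -0.0]
ft_force: [0.6, 0.1, 0.8]
opening: 85.3
grip_force: 0.0
```

Request:
move_arm(
  targets=[
    [0,0,0,0],
    [0,0,0,0],
    [0,0,0,0],
    [0,0,0,0],
    [0,0,0,0],
    [0,0,0,0],
    [0,0,0,0],
    [0,0,0,0],
    [0,0,0,0],
    [0,0,0,0],
  ],
  gripper=0,
  force=25,
)

```text
clock: 25.3
position: [385.1, -274.6, 12.6]
ee_rot: [2.005, 2.418, -0.0]
ft_force: [-1.3, 0.7, 5.3]
opening: 35.3
grip_force: 25.6
```

Request:
move_arm(
  targets=[
    [0,0,-0.01,0],
    [0,0,-0.025,0],
    [0,0,-0.045,0],
    [0,0,-0.07,0],
    [0,0,-0.095,0],
    [0,0,-0.1,0],
    [0,0,-0.1,0],
    [0,0,-0.1,0],
  ],
)

```text
clock: 26.1
position: [384.7, -274.3, 86.8]
ee_rot: [-2.005, -2.418, 0.0]
ft_force: [0.1, 0.1, -0.2]
opening: 35.3
grip_force: 25.1
```

```bash
python3 - <<'E'
from h import *
mv(449.9,122.6,87,28.4)
p,d=optics.read_camera('side')
W=cloud('side',d).reshape(-1,3);s=monitor.get_state();P=s['position']
g=W[(np.hypot(W[:,0]-P[0],W[:,1]-P[1])<42)&(W[:,2]>55)&(W[:,2]<105)]
print(len(g),np.percentile(g[:,2],[0.5,2,50]))
cv2.imwrite('pics/s7.png',cv2.resize(p[240:380,200:360],None,fx=4,fy=4,interpolation=cv2.INTER_CUBIC)[:,:,::-1])
E
```

```text
yang 10.7 shift/750 [ 0.504   0.1834 -0.    ] twist/90 -0.197 dist 402.0 tilt 0.04 J6 -0.9 t 26.1
851 [ 77.87359916  78.58561276 101.34560995]
```

View pics/s7.png

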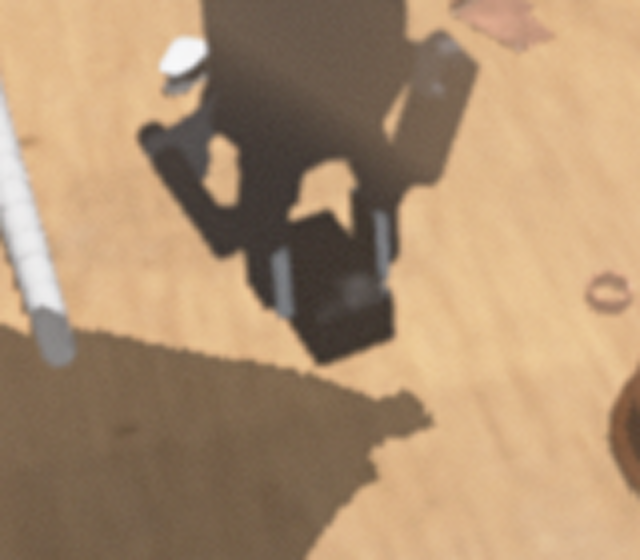

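The block is held level at (340,310). Carry it to the pan.

Request:
move_arm(
  targets=[
    [0.025,0.009,0,-0.01],
    [0.067,0.024,0,-0.026],
    [0.112,0.041,0,-0.044],
    [0.16,0.058,0,-0.063],
    [0.208,0.076,0,-0.081],
    [0.256,0.093,0,-0.1],
    [0.304,0.111,0,-0.119],
    [0.352,0.128,0,-0.138],
    [0.4,0.146,0,-0.156],
    [0.445,0.162,0,-0.174],
    [0.48,0.175,0,-0.188],
    [0.504,0.183,0,-0.197],
  ],
)

```text
clock: 27.35
position: [449.6, 124.1, 86.5]
ee_rot: [-1.605, -2.699, 0.001]
ft_force: [0.5, -0.2, 0.0]
opening: 35.4
grip_force: 25.1
```

Request:
move_arm(
  targets=[
    [0,0,0.02,0],
    [0,0,0.04,0],
    [0,0,0.055,0],
    [0,0,0.06,0],
    [0,0,0.06,0],
    [0,0,0.06,0],
    [0,0,0.06,0],
  ],
)

```text
clock: 28.05
position: [450.2, 122.3, 42.8]
ee_rot: [1.609, 2.698, 0.001]
ft_force: [-0.3, -0.2, -1.2]
opening: 35.7
grip_force: 25.1
```

```bash
python3 - <<'E'
from h import *
mv(449.9,122.6,15,28.4)
p,d=optics.read_camera('side')
cv2.imwrite('pics/s8.png',cv2.resize(p[150:290,200:360],None,fx=4,fy=4,interpolation=cv2.INTER_CUBIC)[:,:,::-1])
E
```

```text
yang 28.4 shift/750 [ 0.0006 -0.0002  0.037 ] twist/90 -0.0002 dist 28.0 tilt 0.05 J6 -0.33 t 28.1
```

View pics/s8.png

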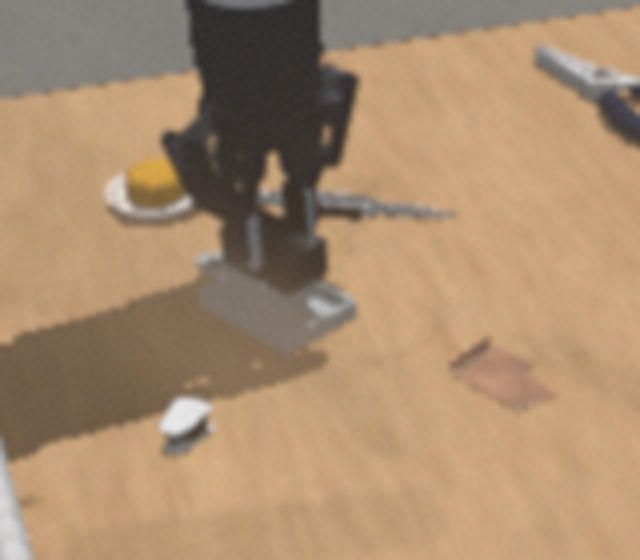

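The block hangs over the pan (at 275,265), lined up lengthwise with it. Lower it to TCP z ≈ 15 and release.

Request:
move_arm(
  targets=[
    [0,0,0.012,0],
    [0,0,0.022,0],
    [0,0,0.03,0],
    [0,0,0.035,0],
    [0,0,0.037,0],
    [0,0,0.037,0],
    [0,0,0.037,0],
  ],
)

```text
clock: 28.8
position: [449.5, 122.3, 14.6]
ee_rot: [-1.608, -2.698, 0.001]
ft_force: [-2.6, -0.9, 6.1]
opening: 35.1
grip_force: 25.9
```

Request:
move_arm(
  targets=[
    [0,0,0,0],
    [0,0,0,0],
    [0,0,0,0],
    [0,0,0,0],
    [0,0,0,0],
    [0,0,-0.01,0],
    [0,0,-0.04,0],
    [0,0,-0.08,0],
    [0,0,-0.13,0],
    [0,0,-0.19,0],
    [0,0,-0.25,0],
    [0,0,-0.25,0],
  ],
  gripper=1,
)

```text
clock: 30.0
position: [452.2, 122.8, 207.9]
ee_rot: [1.605, 2.692, 0.01]
ft_force: [0.5, -0.2, -0.1]
opening: 85.3
grip_force: 0.0
```

Request:
move_arm(
  targets=[
    [-0.1,-0.4,0,0],
    [-0.1,-0.4,0,0],
    [-0.1,-0.4,0,0],
    [-0.1,-0.4,0,0],
    [-0.1,-0.4,0,0],
    [-0.1,-0.4,0,0],
    [-0.1,-0.4,0,0],
    [-0.1,-0.4,0,0],
  ],
)

```text
clock: 30.8
position: [220.4, -87.1, 202.1]
ee_rot: [1.614, 2.695, -0.0]
ft_force: [1.3, -0.0, 0.6]
opening: 85.4
grip_force: 0.0
```

```bash
python3 - <<'E'
from h import *
print(monitor.get_state()['position'])
for n in('top','side'):
    p,d=optics.read_camera(n);cv2.imwrite(f'pics/{n}9.png',p[:,:,::-1])
    W=cloud(n,d).reshape(-1,3);a=np.radians(28.4);X=np.array([np.cos(a),np.sin(a)]);Y=np.array([-X[1],X[0]])
    q=W[:,:2]-[449.9,122.6];g=W[(abs(q@X)<29)&(abs(q@Y)<42)&(W[:,2]>20)&(W[:,2]<60)]
    if len(g)<10: print(n,'few');continue
    r=cv2.minAreaRect(g[:,:2].astype(np.float32));t=g[g[:,2]>26]
    print(n,len(g),np.percentile(g[:,2],[5,50,95]).round(1),r,np.linalg.lstsq(np.c_[t[:,:2]-t[:,:2].mean(0),np.ones(len(t))],t[:,2],rcond=None)[0].round(3))
p=cv2.imread('pics/top9.png');cv2.imwrite('pics/t9c.png',np.clip(cv2.resize(p[130:340,140:520],None,fx=2,fy=2,interpolation=cv2.INTER_CUBIC)*1.4,0,255).astype(np.uint8))
E
```

```text
[220.36390286 -87.07207088 202.11601998]
top 501 [24.1 28.7 33. ] ((445.67645263671875, 120.1343765258789), (46.45386505126953, 61.923439025878906), 28.133676528930664) [-1.000e-03  1.000e-03  2.953e+01]
side 263 [21.1 29.  31. ] ((448.17095947265625, 121.22950744628906), (37.38552474975586, 63.852378845214844), 30.130245208740234) [7.0000e-03 1.7000e-02 2.9346e+01]
```

View pics/t9c.png

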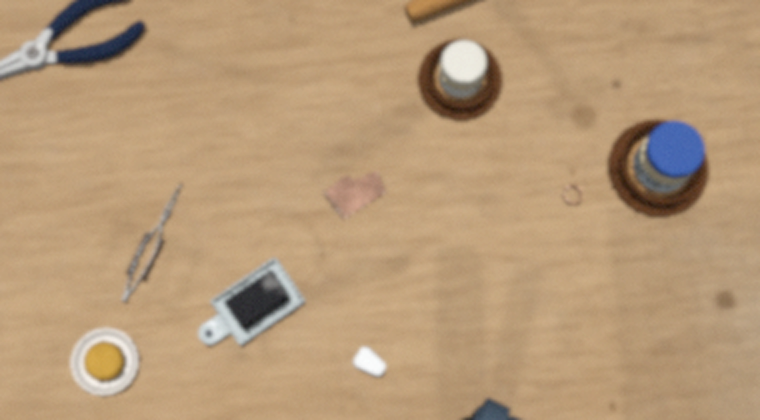

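View pics/side9.png

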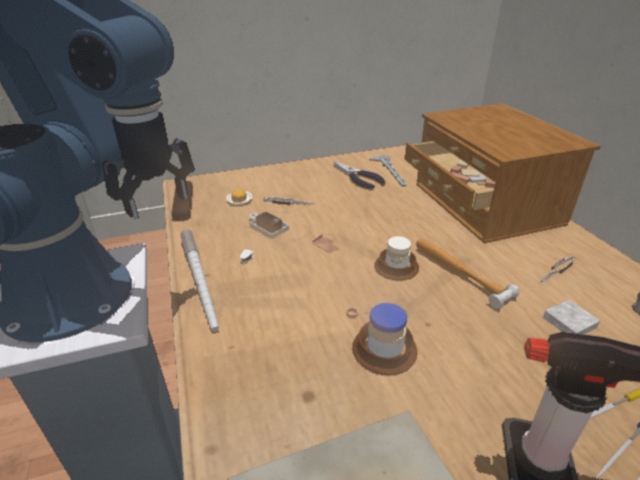

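All four pieces sit in their holders. In the top crop the block is at (258,300), level with its top at 29–30 mm, the wax at (104,361), and the jars at (463,65) and (672,150). The side view agrees and the arm is clear, so I'm handing in.

```bash
python3 -c "
from h import *
print(abs(monitor.get_state()['joint_vel']).max());print(hand_in())"
```

```text
0.03605738520763815
the job is handed in; nothing more can be done
None
```

All four consumables are in their own holders, both jars upright, and the job is handed in at about 31 s of the 99 s allowed; the final camera check showed every piece seated, but no verdict came back.

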